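Fish the pickle basket out of the tall tank with the hook rod

TASK

Take the orange-handled hook rod from its stand and use its hook to lift the copper basket by its bail out of the tall, drained pickle tank, keeping the basket upright and never touching it with the gripper or arm. Lower it gently, without dropping it, so that it stands flat inside the white drip tray, free the hook, then hang the rod back in the slot of its stand as it was and let go. Leave the other things on the bench where they are.

Things in the scene. Friction and masses are not known exactly. Their poses are not given: they have to be found in the camera images.
- rod: Hook rod (loose, about 0.12 kg). Origin: on the shank's axis at the underside of the black flange, which rests on the stand's fork; z up along the rod, the hook points to +x. Flange 30 (x) x 36 (y) x 6 mm; above it the orange handle, 26 (x) x 22 (y) mm, from z 6 to 66 mm; below it a steel shank 8 mm thick down to a foot of the same thickness, whose centreline is at z -85 mm and runs from x 0 to x 26 mm, where it ends in a lip turned up to z -73 mm. Lowest point z -89 mm.
- rod_handle (a point): Centre of the rod's orange handle, 36 mm above the rod's origin; axes as the rod. Grip it here across the 22 mm width (along y).
- rod_seat (a point): Floor of the hook, where the bail sits: x 13, z -81 mm from the rod's origin (117 mm below the handle's centre); axes as the rod. The lip rises 8 mm above it; the gap between shank and lip is 18 mm.
- basket: Copper basket (loose, about 0.2 kg) with rings inside. Origin under the centre of its floor; z up. Body 70 (x) x 54 (y) x 22 mm; two lugs at +-y, 16 mm wide in x, reach to y +-37 mm (z 17 to 22 mm) and hang on the tank's ledges. A rigid bail of 6 mm wire arches over it in its y-z plane, from uprights at y +-25.5 mm up to z 50 mm, then slanting to an apex at y 0, z 64 mm.
- basket_apex (a point): Top of the basket's bail: centre of the wire at its apex, 64 mm above the basket's underside; axes as the basket. The hook must come under it along the basket's x (either way).
- tank: Tall clear tank with blue rim, fixed, open on top. Origin under its centre, z up. Outer 118 (x) x 98 (y) x 140 mm, walls 4 mm (inside 110 x 90 mm; the blue rim trim stands 2 mm farther out). Two white ledges on its +-y walls, 40 mm wide in x, reach in to y +-30.5 mm, tops at z 29 mm. The basket hangs on them with its underside at z 12 mm and its bail apex at z 76 mm, its axes along the tank's within a few degrees.
- stand: Steel fork stand, fixed. Origin under the resting rod's axis, z up. Base x -30 to 70, y +-45 mm, 10 mm thick. Fork plate 8 mm thick, top at z 110 mm, x -26 to 62, y +-28 mm, with a slot 16 mm wide along x, open at x -26 and ending at x +36 mm, so that the rod with its foot along x can be lifted straight up out of it and lowered straight down into it. Post at x 46 to 60 mm. Rod at rest: its origin at x 0, y 0, z 110 mm, hook to the stand's +x.
- tray: White drip tray, fixed. Origin under its centre, z up. Outer 160 (x) x 140 (y) mm, rim 16 mm high and 5 mm thick; inner floor at z 5 mm.
- burnisher: Bystander: black-handled burnisher lying in front of the tank, 170 mm long. Loose; leave it.
- bur_block: Bystander: orange block 80 x 60 x 30 mm full of steel burs. Origin under its centre. Loose; leave it.
- jar: Bystander: small jar with yellow cap, 68 mm across, 90 mm tall. Origin under its centre. Loose; leave it.
- hammer: Bystander: small hammer lying down, 200 mm long. Loose; leave it.
- spool: Bystander: grey spool of brass, 60 mm across, 40 mm tall. Origin under its centre. Loose; leave it.
- brush_pot: Bystander: terracotta pot, 76 mm across, 110 mm tall, coloured brush handles to 210 mm. Origin under its centre. Loose; leave it.
Things that resemble listed ones, but are neither listed nor needed, are in the scene too. Leave any green or yellow look-alike of the rod alone.

How it is judged:
By the outcome, as a careful person would: the job done as asked, in the order asked, and still so for the second after the job is handed in, with the robot touching nothing.
It also fails if it takes over 66 s, if anything falls off the work surface, if the arm or the gripper's body presses on something with over 40 N, if the wrist force passes 120 N, or if a joint passes its speed limit or range.

ROBOT

A 6-joint arm with a two-finger parallel gripper is mounted at the origin on the work surface. World frame = base frame: x ahead of the robot, y to its left, z up, the work surface at z = 0. Lengths are in m, angles in degrees, forces in N, time in s.
With the tool pointing down it reaches from about 0.25 to 0.725 m from the base axis. Payload 9.7 kg.
Tool frame: the origin (TCP) lies midway between the tips of the shut fingers; the grasp point (between the pads) lies 19 mm behind it (bot.pinch_z is the distance from the TCP to the grasp point, in m); z points along the fingers, y is the line along which they close (so a half turn about z gives the same grasp; the last joint's range is limited). The gripper opens to 85 mm and grips with 20 to 120 N. Pads are 22 mm wide; open, the fingers measure 114 mm over their backs; the gripper's body (76 mm by 85 mm) begins 54 mm behind the grasp point. The pads swing forward as they close: fully open they stand 13 mm farther back than shut.
Start: joints at [-73.625, 4.979, 10.078, 95.1, 0, 90], TCP at [0.155, -0.528, 0.208] pointing down, gripper open.
Joint ranges: [-179.16, 179.16], [-48.56, 103.87], [-65.8, 70.77], [-126.05, 130.52], [-82.76, 87.17], [-180, 180]. Speed limits (degrees/s): [127.2, 127.2, 147.25, 180, 180, 180].

INTERFACE

Orientations are given as [roll, pitch, yaw] about the fixed x, y, z axes, in that order (R = Rz(yaw) Ry(pitch) Rx(roll)).
In Python, from workcell import sensors, camera, camera_params, ticket, bot gives the robot as it stands.
- The arm moves only by the shell command python3 -m jog 'ROWS' [FORCE]. ROWS is JSON, a list that holds one entry, the list of rows, each a list of 5 numbers: the shift along the world's x, y, z in units of 50 mm (1.0 is 50 mm), then the turn about the world's z in units of 5 degrees (1.0 is 5 degrees), then the opening, from 0 (shut) to 1 (fully open). In form: [[[tx, ty, tz, yaw, grip], ...]]. A call has 1 to 8 rows; each row shifts and turns the commanded pose from where the row before left it; what a row does not reach is not made up. A row lasts 1/10 s, in which the tool goes at most 50 mm and 8.59 degrees, less where a joint would pass 70% of its speed; a pose out of reach is approached as far as the arm can. A call is refused whole if a number of a shift passes 1 or a number of a turn 1, either way. A call with a gripper value outside its range is refused whole. The fingers move at their own pace and stop on an object; FORCE is the grip in N (left out, the last holds). Time passes only in rows, so rows that do not move let the fingers close. It gives the time, the measured TCP pose, the force, the opening and the grip force at its end, in the units of the state.
- sensors.get_obs(): the state, without advancing time (a new reading comes with each control period).
- camera(name): name is "scene" or "top" or "wrist"; returns the picture (480x640x3 uint8, blue, green, red); there is no depth.
- camera_params(name): a dict with "fx", "fy", "cx", "cy" (pixels), "T" (4x4, takes a point from camera to world coordinates); the wrist camera has in their place "tool_from_camera" (4x4, takes a point from camera to tool coordinates, whose origin is the TCP and whose axes are the flange's). Camera axes: x right, y down, z forward; pixel columns grow to the right and rows downward; lengths in m; the calibration is good to about 2 mm. A picture is of the moment at which its call begins: read the wrist's pose just before it. camera_params takes no time and is no camera call.
- ticket.job_done(): hands the job in; it is judged then, once.
The state is a dict: "time": time; "q": joint angles; "qd": joint speeds; "joint_efforts": joint torques, N m; "ee_pos": TCP position; "tcp_rot": TCP orientation; "wrist_force": force on the tool from outside, world axes, zero at the start; "torque": the same for the moment, N m; "opening": finger opening in m; "grasp_force": force on a finger pad.
Only numpy, scipy, OpenCV 4.12 (cv2) and the standard library are available. Lean on these libraries where they do the work, as an engineer would, in place of code of your own. Each camera call takes 0.05 s, during which the arm holds its last target. There are 200 camera calls.

## Working session

There is one attempt and no reset: what is moved stays moved. The work goes in short steps, Python scripts to look and compute and a shell command to move; the robot and the scene stay as the last step left them, time stands still between calls to the robot, and variables do not carry over. Pictures are saved under pics/ and viewed, at most 10 in all, crops included, and the job is handed in when it is done.

```bash
mkdir -p pics; ls
python3 - <<'E'
from workcell import sensors, camera, camera_params, bot
import cv2,numpy as np
o=sensors.get_obs();print({k:np.round(v,3).tolist() for k,v in o.items()},bot.pinch_z)
for n in("scene","top"):
    im=camera(n);cv2.imwrite(f"pics/{n}0.png",im);p=camera_params(n);print(n,p["fx"],p["fy"],p["cx"],p["cy"],np.round(p["T"],4).tolist())
p=camera_params("wrist");print(p)
E
```

```text
pics
{'time': 0.0, 'q': [-73.625, 5.013, 10.034, 95.098, 0.0, 90.002], 'qd': [-0.014, 0.129, -0.061, -0.004, 0.07, 0.038], 'joint_efforts': [-0.001, -52.038, 46.481, 0.016, 0.0, -0.0], 'ee_pos': [0.155, -0.527, 0.207], 'tcp_rot': [-179.923, -0.0, 16.374], 'wrist_force': [-0.453, 0.196, 0.592], 'torque': [-0.015, -0.001, -0.058], 'grasp_force': 0.0, 'opening': 0.086} 0.0187
scene 561.3682005022205 561.3682005022205 325.22790174706137 242.19856771097315 [[-0.8884, 0.3234, -0.3258, 0.9014], [0.4591, 0.6237, -0.6326, 0.7987], [-0.0014, -0.7116, -0.7026, 0.989], [0.0, 0.0, 0.0, 1.0]]
top 442.73791461034233 442.73791461034233 321.35344063060006 240.8683734687712 [[0.0046, -0.9942, 0.1075, 0.3725], [-1.0, -0.0047, -0.0014, 0.0096], [0.0019, -0.1075, -0.9942, 1.3257], [0.0, 0.0, 0.0, 1.0]]
{'fx': 358.6307351837702, 'fy': 358.6307351837702, 'cx': 314.93090534917536, 'cy': 241.62034589618474, 'tool_from_camera': array([[ 5.99183360e-05, -9.59685657e-01, -2.81075500e-01,
         7.10816369e-02],
       [ 9.99999950e-01, -2.94586851e-05,  3.13757018e-04,
         1.27253668e-04],
       [-3.09388224e-04, -2.81075505e-01,  9.59685607e-01,
        -1.66297343e-01],
       [ 0.00000000e+00,  0.00000000e+00,  0.00000000e+00,
         1.00000000e+00]])}
```

View pics/scene0.png

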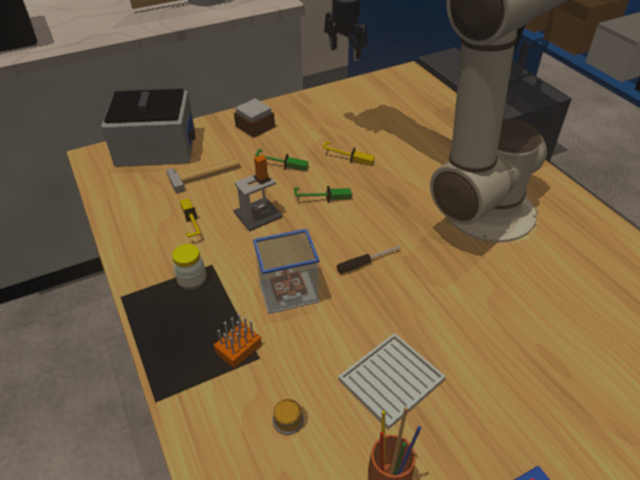

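View pics/top0.png

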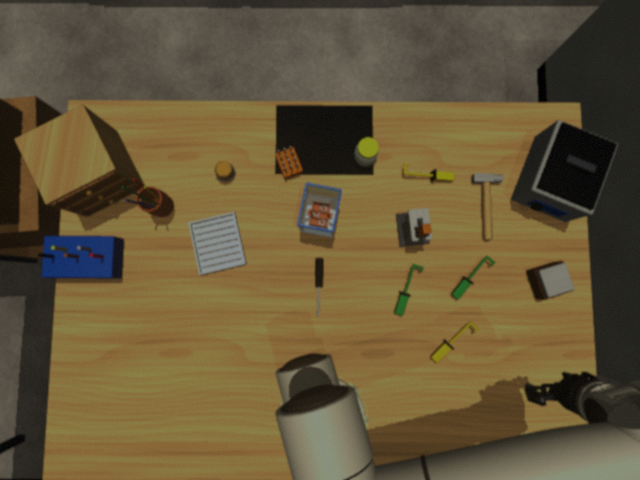

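The pictures show the candidate rods. In the top view these are orange upright in the stand (423,229), green lying at (408,290) and (472,278), and yellow lying at (428,174) and (453,343). Only the orange one stands in the fork, at scene (262,170), so it fits. The tank is at top (320,211), the tray at (217,243), and the burnisher at (319,285). Next is an enlarged crop to confirm.

```bash
cat > h.py <<'E'
import numpy as np,cv2
from workcell import sensors,camera,camera_params
from scipy.spatial.transform import Rotation as Ro
def cam(name):
    p=camera_params(name)
    if name=="wrist":
        o=sensors.get_obs();T=np.eye(4);T[:3,:3]=Ro.from_euler("xyz",o["tcp_rot"],degrees=True).as_matrix();T[:3,3]=o["ee_pos"]
        p["T"]=T@p["tool_from_camera"]
    return p
def ray(p,uv):
    d=p["T"][:3,:3]@np.array([(uv[0]-p["cx"])/p["fx"],(uv[1]-p["cy"])/p["fy"],1]);return p["T"][:3,3],d/np.linalg.norm(d)
def onz(p,uv,z):
    c,d=ray(p,uv);return c+d*(z-c[2])/d[2]
def tri(rs):
    A=sum(np.eye(3)-np.outer(d,d) for c,d in rs);b=sum((np.eye(3)-np.outer(d,d))@c for c,d in rs);return np.linalg.solve(A,b)
def pix(p,X):
    q=np.linalg.inv(p["T"])@np.append(X,1);return np.array([p["cx"]+p["fx"]*q[0]/q[2],p["cy"]+p["fy"]*q[1]/q[2]])
def mask(im,lo,hi,k=0):
    return cv2.inRange(cv2.cvtColor(im,cv2.COLOR_BGR2HSV),np.array(lo),np.array(hi))
def blobs(m,amin=20):
    n,l,s,c=cv2.connectedComponentsWithStats(m)
    return [(np.round(c[i],1).tolist(),s[i].tolist(),l==i) for i in range(1,n) if s[i][4]>=amin]
E
python3 - <<'E'
from h import *
t=cv2.imread("pics/top0.png");s=cv2.imread("pics/scene0.png")
a=cv2.resize(t[160:280,180:440],None,fx=3,fy=2.5,interpolation=cv2.INTER_CUBIC)[:300,:780]
b=cv2.resize(s[140:320,220:330],(360,590),interpolation=cv2.INTER_CUBIC)
a=cv2.resize(t[170:260,290:440],(430,258),interpolation=cv2.INTER_CUBIC)
c=np.zeros((590,800,3),np.uint8);c[:258,:430]=a;c[:,440:]=b
c[270:530,:430]=cv2.resize(t[200:285,180:320],(430,260),interpolation=cv2.INTER_CUBIC)
cv2.imwrite("pics/crop0.png",np.clip(c*1.6,0,255).astype(np.uint8))
for n,im in(("top",t),("scene",s)):
    for nm,lo,hi in(("orange",(3,170,80),(16,255,255)),("blue",(100,100,60),(130,255,255)),("white",(0,0,120),(180,60,255))):
        print(n,nm,[(c,st) for c,st,_ in blobs(mask(im,lo,hi))])
E
```

```text
top orange [([288.5, 162.6], [276, 147, 27, 31, 442]), ([158.1, 197.1], [151, 187, 11, 22, 53]), ([315.6, 207.2], [313, 204, 7, 10, 33]), ([148.0, 210.0], [143, 209, 11, 3, 20]), ([324.8, 215.1], [320, 212, 11, 8, 44]), ([313.5, 220.8], [311, 216, 6, 9, 36]), ([426.1, 228.7], [422, 225, 10, 9, 73])]
top blue [([326.8, 224.2], [307, 205, 31, 27, 72]), ([77.7, 257.3], [41, 236, 73, 42, 2661])]
top white [([308.9, 207.0], [307, 205, 5, 6, 23]), ([332.1, 215.7], [329, 209, 7, 14, 52]), ([418.2, 217.4], [409, 209, 21, 31, 255]), ([217.1, 243.5], [189, 212, 56, 62, 1985]), ([557.0, 279.3], [542, 264, 32, 31, 588]), ([290.2, 374.5], [287, 371, 9, 9, 22]), ([361.3, 408.1], [359, 400, 5, 18, 30]), ([324.1, 444.1], [286, 402, 75, 78, 4033]), ([578.0, 466.1], [459, 441, 181, 39, 3680]), ([358.6, 477.7], [352, 474, 12, 6, 34])]
scene orange [([260.4, 166.8], [254, 155, 13, 25, 248]), ([237.8, 346.8], [214, 323, 47, 44, 862]), ([386.7, 463.3], [371, 432, 44, 48, 614]), ([390.7, 436.0], [385, 435, 12, 3, 21])]
scene blue [([632.6, 6.7], [624, 0, 16, 15, 170]), ([585.5, 65.2], [522, 28, 118, 73, 10
[... 190 characters left out ...]
, 63.1], [553, 60, 10, 6, 30]), ([150.5, 119.1], [102, 91, 84, 35, 175]), ([252.6, 107.4], [237, 99, 33, 18, 320]), ([605.6, 112.4], [597, 108, 20, 10, 123]), ([581.2, 127.6], [566, 118, 32, 21, 299]), ([448.1, 165.1], [443, 163, 12, 5, 27]), ([174.5, 177.5], [168, 169, 14, 17, 124]), ([486.5, 179.9], [463, 171, 45, 23, 431]), ([249.5, 184.6], [235, 176, 40, 18, 239]), ([519.8, 226.3], [499, 207, 37, 33, 503]), ([385.3, 251.5], [372, 247, 27, 11, 38]), ([307.9, 287.6], [302, 273, 13, 27, 108]), ([391.2, 378.7], [339, 334, 106, 92, 4146]), ([56.4, 466.3], [32, 446, 51, 34, 845]), ([30.2, 477.0], [26, 474, 10, 6, 28]), ([81.6, 477.4], [78, 475, 7, 5, 22]), ([99.0, 476.7], [95, 474, 9, 6, 27])]
```

View pics/crop0.png

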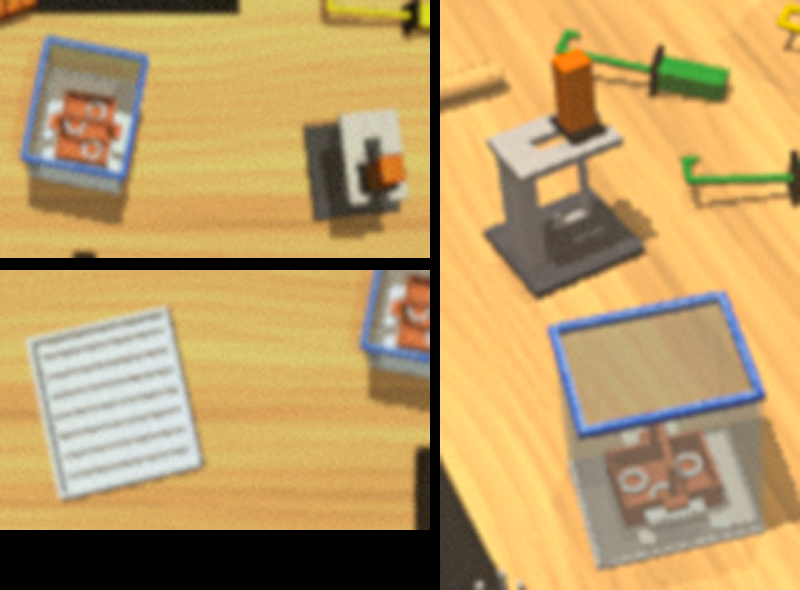

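Confirmed: the orange-handled rod stands in the grey fork, with the post on the far side and the slot opening towards the robot (hook away, about +x). The basket sits in the blue-rimmed tank with white ledges left and right, so the tank's x is about world x. The tray is tilted. Now the coarse measurements.

Run:
```python
from h import *
t=cv2.imread("pics/top0.png");s=cv2.imread("pics/scene0.png");pt=camera_params("top");ps=camera_params("scene")
def rect(p,m,z,roi):
    mm=np.zeros_like(m);x0,y0,x1,y1=roi;mm[y0:y1,x0:x1]=m[y0:y1,x0:x1]
    ys,xs=np.nonzero(mm);P=np.array([onz(p,(x,y),z)[:2] for x,y in zip(xs,ys)],np.float32)
    r=cv2.minAreaRect(P);return np.round(r[0],4),np.round(r[1],4),round(r[2],1),np.round(cv2.boxPoints(r),3).tolist()
B=((95,60,40),(130,255,255));W=((0,0,105),(180,75,255))
print("tank top",rect(pt,mask(t,*B),.14,(295,178,348,236)))
print("tank sc",rect(ps,mask(s,*B),.14,(250,226,322,275)))
print("tray top",rect(pt,mask(t,*W),.016,(185,208,250,280)))
print("tray sc",rect(ps,mask(s,*W),.016,(335,330,450,430)))
print("plate top",rect(pt,mask(t,*W),.11,(408,205,436,243)))
print("plate sc",rect(ps,mask(s,*W),.11,(232,172,280,198)))
# handle top by two views
O=((3,170,80),(16,255,255))
mt=mask(t,*O);ms=mask(s,*O)
bt=[b for b in blobs(mt) if abs(b[0][0]-426)<3][0]; bs=[b for b in blobs(ms) if abs(b[0][0]-260)<3][0]
X=tri([ray(pt,bt[0]),ray(ps,(bs[1][0]+bs[1][2]/2,bs[1][1]+5))]);print("handle top",X,"reproj",pix(pt,X),pix(ps,X), bt[1],bs[1])
# rim height: far-corner two views
for z in(.12,.14,.16):
    print(z,rect(pt,mask(t,*B),z,(295,178,348,236))[0],rect(ps,mask(s,*B),z,(250,226,322,275))[0])
```

```text
tank top (array([0.5921, 0.014 ]), array([0.1   , 0.1221]), 79.4, [[0.5230000019073486, -0.024000000208616257], [0.6430000066757202, -0.04600000008940697], [0.6610000133514404, 0.052000001072883606], [0.5410000085830688, 0.07400000095367432]])
tank sc (array([0.5941, 0.016 ]), array([0.1034, 0.121 ]), 79.0, [[0.5249999761581421, -0.023000000044703484], [0.6439999938011169, -0.04600000008940697], [0.6629999876022339, 0.054999999701976776], [0.5450000166893005, 0.07800000160932541]])
tray top (array([0.507, 0.319]), array([0.1626, 0.143 ]), 13.8, [[0.41100001335144043, 0.36899998784065247], [0.4449999928474426, 0.23000000417232513], [0.6029999852180481, 0.26899999380111694], [0.5690000057220459, 0.40799999237060547]])
tray sc (array([0.5031, 0.3368]), array([0.1621, 0.1772]), 13.9, [[0.40299999713897705, 0.40299999713897705], [0.44600000977516174, 0.23100000619888306], [0.6029999852180481, 0.27000001072883606], [0.5609999895095825, 0.44200000166893005]])
plate top (array([ 0.5519, -0.2653]), array([0.088 , 0.0557]), 6.8, [[0.5049999952316284, -0.24300000071525574], [0.5120000243186951, -0.2980000078678131], [0.5989999771118164, -0.2879999876022339], [0.5920000076293945, -0.23199999332427979]])
plate sc (array([ 0.5533, -0.2656]), array([0.0872, 0.0555]), 5.8, [[0.5070000290870667, -0.24199999868869781], [0.5130000114440918, -0.2980000078678131], [0.5989999771118164, -0.289000004529953], [0.593999981880188, -0.23399999737739563]])
handle top [ 0.5304956  -0.26782895  0.16830457] reproj [425.94814355 228.95932363] [260.18233241 159.93425202] [422, 225, 10, 9, 73] [254, 155, 13, 25, 248]
0.12 [0.5958 0.0141] [ 0.5868 -0.0024]
0.14 [0.5921 0.014 ] [0.5941 0.016 ]
0.16 [0.5884 0.0139] [0.6013 0.0345]
```

Tank at (0.593, 0.015), yaw −10.8°. Tray at (0.506, 0.319), yaw 13.9°. Stand origin about (0.535, −0.2675), yaw 6.5°. Moving above the rod.

```bash
python3 -m jog '[[[0.5,0.3,0.5,-0.3,1],[0.7,0.5,0.5,-0.3,1],[0.8,0.55,0.5,-0.3,1],[0.8,0.55,0,-0.3,1],[0.8,0.55,0,-0.3,1],[0.8,0.55,0,-0.3,1],[0.8,0.55,0,-0.2,1],[0.8,0.55,0,0,1]]]'; python3 -m jog '[[[0.8,0.55,0,0,1],[0.6,0.45,0,0,1],[0.2,0.1,0,0,1],[0,0,0,0,1],[0,0,0,0,1]]]'
python3 - <<'E'
from h import *
p=cam("wrist");im=camera("wrist");cv2.imwrite("pics/w1.png",im);np.savez("pics/w1.npz",T=p["T"])
for c,s,_ in blobs(mask(im,(3,170,60),(16,255,255)),50):print(c,s)
o=sensors.get_obs();print(o["ee_pos"],o["tcp_rot"],o["time"])
E
```

```text
time: 0.9
ee_pos: [0.453, -0.3235, 0.2805]
tcp_rot: [-180.0, 0.0, 6.3]
wrist_force: [-0.7, -0.7, 0.6]
opening: 0.0857
grasp_force: 0.0
time: 1.4
ee_pos: [0.531, -0.2706, 0.2806]
tcp_rot: [-180.0, 0.0, 6.4]
wrist_force: [0.6, -0.6, 0.6]
opening: 0.0856
grasp_force: 0.0
[22.6, 110.2] [15, 106, 16, 10, 88]
[312.8, 225.6] [299, 203, 28, 45, 1183]
[598.5, 320.4] [576, 305, 64, 61, 376]
[ 0.53073113 -0.27089456  0.28089161] [1.79991683e+02 1.82469552e-02 6.31134944e+00] 1.45
```

View pics/w1.png

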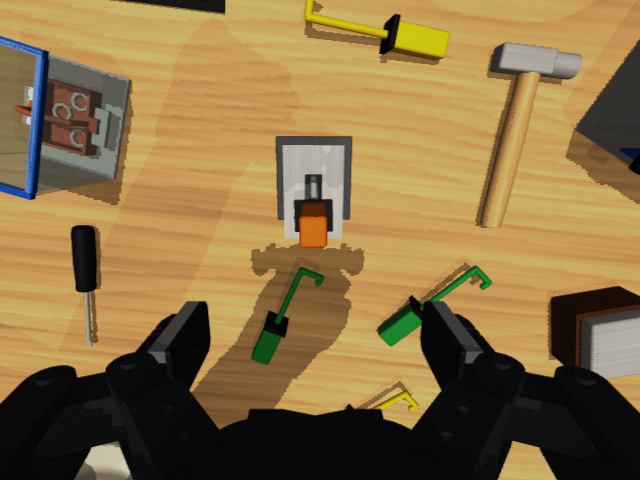

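The wrist view shows the handle's top face around (313,232) in the fork, with the slot and foot running straight up the image, so the yaw is already aligned. The plate spans columns 279 to 345.

Run:
```python
from h import *
im=cv2.imread("pics/w1.png");p=camera_params("wrist");p["T"]=np.load("pics/w1.npz")["T"]
m=mask(im,(3,170,60),(16,255,255));b=[b for b in blobs(m,500)][0][2]
v=cv2.cvtColor(im,cv2.COLOR_BGR2HSV)[...,2];top=(b&(v>150)).astype(np.uint8)
r=cv2.minAreaRect(np.argwhere(top)[:,::-1].astype(np.float32));print(r)
c=r[0];print("top@.176",onz(p,c,.176))
s=cv2.imread("pics/scene0.png");ps=camera_params("scene")
bs=[b for b in blobs(mask(s,(3,170,80),(16,255,255))) if abs(b[0][0]-260)<3][0][2]
sv=cv2.cvtColor(s,cv2.COLOR_BGR2HSV)[...,2];print([ (y,int(np.median(sv[y][bs[y]])),np.nonzero(bs[y])[0][[0,-1]].tolist()) for y in range(154,181) if bs[y].any()])
X=tri([ray(p,c),ray(ps,(260,159))]);print("tri",X)
W=mask(im,(0,0,130),(180,60,255));ys,xs=np.nonzero(W[130:245,270:360])
P=np.array([onz(p,(x+270,y+130),.11)[:2] for x,y in zip(xs,ys)],np.float32);rr=cv2.minAreaRect(P);print("plate",rr,cv2.boxPoints(rr).tolist())
```

```text
((313.0, 231.5), (29.0, 26.0), 90.0)
top@.176 [ 0.53082713 -0.26934634  0.176     ]
[(155, 158, [261, 263]), (156, 161, [259, 262]), (157, 161, [254, 263]), (158, 164, [254, 264]), (159, 156, [254, 265]), (160, 132, [254, 265]), (161, 100, [255, 265]), (162, 88, [255, 265]), (163, 83, [255, 266]), (164, 85, [255, 266]), (165, 85, [255, 266]), (166, 85, [255, 266]), (167, 84, [256, 266]), (168, 85, [255, 266]), (169, 85, [255, 266]), (170, 84, [256, 266]), (171, 86, [255, 266]), (172, 85, [256, 266]), (173, 84, [256, 266]), (174, 84, [257, 266]), (175, 84, [256, 266]), (176, 84, [257, 266]), (177, 84, [257, 265]), (178, 85, [258, 262]), (179, 80, [260, 260])]
tri [ 0.52967969 -0.2695519   0.16991864]
plate ((0.5508689880371094, -0.26675212383270264), (0.08771666884422302, 0.05641613528132439), 5.654205322265625) [[0.5044448375701904, -0.24300241470336914], [0.5100032091140747, -0.29914408922195435], [0.5972931385040283, -0.29050183296203613], [0.591734766960144, -0.23436015844345093]]
```

Rod at (0.532, −0.269), yaw about 6°, top triangulated at 0.170 m against 0.176 from the text. Descending by 0.154 m and gripping.

```bash
python3 -m jog '[[[0.02,0.04,-0.6,0,1],[0,0,-0.8,0,1],[0,0,-0.8,0,1],[0,0,-0.6,0,1],[0,0,-0.28,0,1],[0,0,0,0,1],[0,0,0,0,1]]]'; python3 -m jog '[[[0,0,0,0,0],[0,0,0,0,0],[0,0,0,0,0],[0,0,0,0,0],[0,0,0,0,0],[0,0,0,0,0],[0,0,0,0,0]]]' 60
```

```text
time: 2.15
ee_pos: [0.5328, -0.2688, 0.1286]
tcp_rot: [179.9, -0.1, 6.3]
wrist_force: [0.1, -0.5, 0.5]
opening: 0.0852
grasp_force: 0.0
time: 2.85
ee_pos: [0.5329, -0.2682, 0.1272]
tcp_rot: [180.0, -0.0, 6.4]
wrist_force: [0.1, -0.1, 3.0]
opening: 0.0209
grasp_force: 59.0
```

```bash
python3 -m jog '[[[0,0,0.1,0,0],[0,0,0.3,0,0],[0,0,0.5,0,0],[0,0,0.6,0,0],[0,0,0.6,0,0],[0,0,0.6,0,0],[0,0,0.5,0,0],[0,0,0.4,0,0]]]'; python3 -m jog '[[[0,0,0.1,0,0],[0,0,0,0,0],[0,0,0,0,0]]]'
```

```text
time: 3.65
ee_pos: [0.5325, -0.2678, 0.3084]
tcp_rot: [180.0, -0.0, 6.4]
wrist_force: [0.4, -0.3, -1.5]
opening: 0.0213
grasp_force: 58.7
time: 3.95
ee_pos: [0.5326, -0.2679, 0.3104]
tcp_rot: [-179.9, 0.1, 6.4]
wrist_force: [1.1, 0.6, -2.3]
opening: 0.0208
grasp_force: 58.7
```

```bash
python3 -m jog '[[[0,0.3,0,-0.2,0],[0.04,0.6,0,-0.4,0],[0.08,0.8,0,-0.6,0],[0.1,0.9,0,-0.6,0],[0.1,0.9,0,-0.6,0],[0.08,0.9,0,-0.5,0],[0.04,0.7,0,-0.34,0],[0,0.4,0,-0.2,0]]]'; python3 -m jog '[[[0,0.2,0,0,0],[0,0.1,0,0,0],[0,0,0,0,0],[0,0,0,0,0],[0,0,0,0,0]]]'
python3 - <<'E'
from h import *
p=cam("wrist");im=camera("wrist");cv2.imwrite("pics/w2.png",im);np.savez("pics/w2.npz",T=p["T"])
cv2.imwrite("pics/t2.png",camera("top"));cv2.imwrite("pics/s2.png",camera("scene"))
E
```

```text
time: 4.75
ee_pos: [0.5484, -0.0448, 0.3108]
tcp_rot: [-177.6, 0.1, -6.0]
wrist_force: [1.2, -0.5, -1.2]
opening: 0.0207
grasp_force: 58.9
time: 5.25
ee_pos: [0.548, -0.0383, 0.3118]
tcp_rot: [-177.4, 0.0, -5.4]
wrist_force: [0.2, -0.7, -1.6]
opening: 0.0209
grasp_force: 58.9
```

View pics/w2.png

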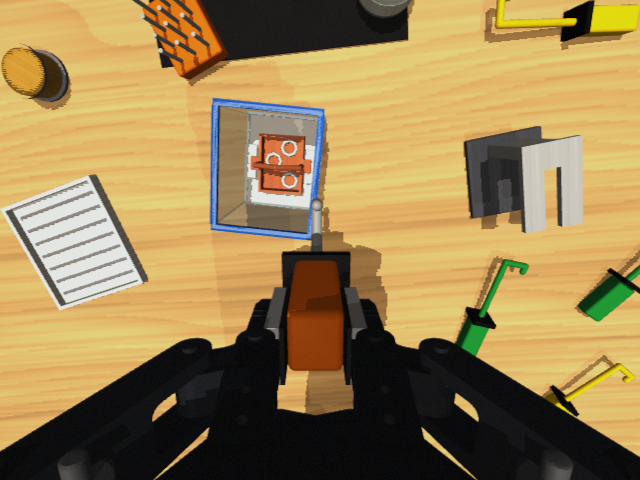

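The gripper holds the rod, with its hook tip at (317,205). The bail is seen edge-on at (282,167) in the tank. The arm fell short of the target with a 2.6° roll, so I'll check the joints.

```bash
python3 - <<'E'
from h import *
o=sensors.get_obs();print({k:np.round(v,2).tolist() for k,v in o.items()})
E
python3 -m jog '[[[0,0,0,0,0],[0,0,0,0,0]]]'
```

```text
{'time': 5.4, 'q': [-5.44, 8.9, 26.25, 107.38, 2.63, 179.95], 'qd': [0.17, -0.0, -0.03, 0.06, 0.03, -0.04], 'joint_efforts': [-0.07, -54.25, 44.34, 0.01, 0.16, 0.0], 'ee_pos': [0.55, -0.04, 0.31], 'tcp_rot': [-177.37, 0.03, -5.39], 'wrist_force': [0.28, 0.17, -0.34], 'torque': [-0.05, 0.02, 0.02], 'grasp_force': 58.91, 'opening': 0.02}
time: 5.6
ee_pos: [0.548, -0.0378, 0.3118]
tcp_rot: [-177.4, 0.0, -5.4]
wrist_force: [-0.7, -0.1, -0.4]
opening: 0.0209
grasp_force: 58.9
```

The last joint is at its 180° limit: on this branch the yaw must be ≥ q1. I'll turn the rod a half turn the other way and bring the hook in from the tank's +x side at yaw ≈ 169°, which is allowed.

```bash
python3 -m jog '[[[0,0,0,1,0],[0,0,0,1,0],[0,0,0,1,0],[0,0,0,1,0],[0,0,0,1,0],[0,0,0,1,0],[0,0,0,1,0],[0,0,0,1,0]]]'|head -3;python3 -m jog '[[[0.1,0.06,0,1,0],[0.1,0.06,0,1,0],[0.1,0.06,0,1,0],[0.1,0.06,0,1,0],[0.1,0.06,0,1,0],[0.1,0.06,0,1,0],[0.1,0.06,0,1,0],[0.1,0.06,0,1,0]]]'|head -3;python3 -m jog '[[[0.1,0.06,0,1,0],[0.1,0.06,0,1,0],[0.1,0.06,0,1,0],[0.1,0.06,0,1,0],[0.1,0.06,0,1,0],[0.1,0.06,0,1,0],[0.1,0.06,0,1,0],[0.1,0.06,0,1,0]]]'|head -3
python3 -m jog '[[[0,0,0,1,0],[0,0,0,1,0],[0,0,0,1,0],[0,0,0,1,0],[0,0,0,1,0],[0,0,0,1,0],[0,0,0,1,0],[0,0,0,1,0]]]'|head -3;python3 -m jog '[[[0,0,0,1,0],[0,0,0,1,0],[0,0,0,0.9,0],[0,0,0,0,0],[0,0,0,0,0]]]'
```

```text
time: 6.4
ee_pos: [0.548, -0.0378, 0.3118]
tcp_rot: [-177.4, 0.0, 34.8]
time: 7.2
ee_pos: [0.5882, -0.0136, 0.3118]
tcp_rot: [-177.4, 0.0, 74.8]
time: 8.0
ee_pos: [0.6282, 0.0104, 0.3117]
tcp_rot: [-177.4, 0.0, 114.8]
time: 8.8
ee_pos: [0.628, 0.0103, 0.3117]
tcp_rot: [-177.4, 0.0, 154.8]
time: 9.3
ee_pos: [0.628, 0.0102, 0.3118]
tcp_rot: [-177.4, 0.0, 169.0]
wrist_force: [1.1, 0.3, -1.7]
opening: 0.0212
grasp_force: 58.8
```

The turn worked, but a 2.6° roll about the hook axis stays in the commanded pose. It is known and small, so I'll compute the hook's seat position through the true tool pose. Now looking at the bail.

```bash
cat >> h.py <<'E'
def rodpt(x,y,z):
    o=sensors.get_obs();R=Ro.from_euler("xyz",o["tcp_rot"],degrees=True).as_matrix()
    return np.array(o["ee_pos"])+R@np.array([x,-y,-0.0172-z])
E
python3 - <<'E'
from h import *
p=cam("wrist");im=camera("wrist");cv2.imwrite("pics/w3.png",im);np.savez("pics/w3.npz",T=p["T"])
print("seat",rodpt(.013,0,-.081),"liptop px",pix(p,rodpt(.026,0,-.073)))
c=np.array([.593,.015]);print("expected apex px",pix(p,[*c,.076]))
E
```

```text
seat [0.61472482 0.0098068  0.24805613] liptop px [315.43045792 212.11345996]
expected apex px [323.30941527 170.88910582]
```

View pics/w3.png

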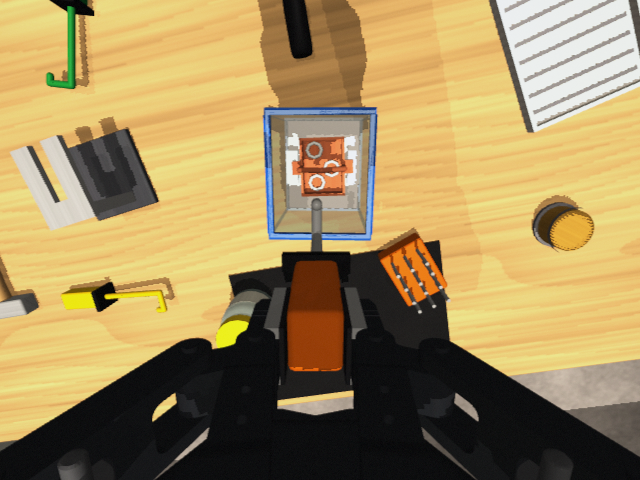

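The wrist view shows the tank rim at (264–377, 108–240), the basket at about (322,165), the bail across at row ~168, and the hook's lip near (317,205), nearly in line. An enlarged crop will give the bail and lip.

Run:
```python
from h import *
im=cv2.imread("pics/w3.png")
c=cv2.resize(im[120:240,260:385],None,fx=4.8,fy=4.8,interpolation=cv2.INTER_CUBIC);c=np.clip(c*1.2,0,255).astype(np.uint8)
cv2.imwrite("pics/crop3.png",c)
im=cv2.imread("pics/w2.png");cv2.imwrite("pics/crop2.png",cv2.resize(im[95:220,205:335],None,fx=4.6,fy=4.6,interpolation=cv2.INTER_CUBIC))
```

```text
(no output)
```

View pics/crop3.png

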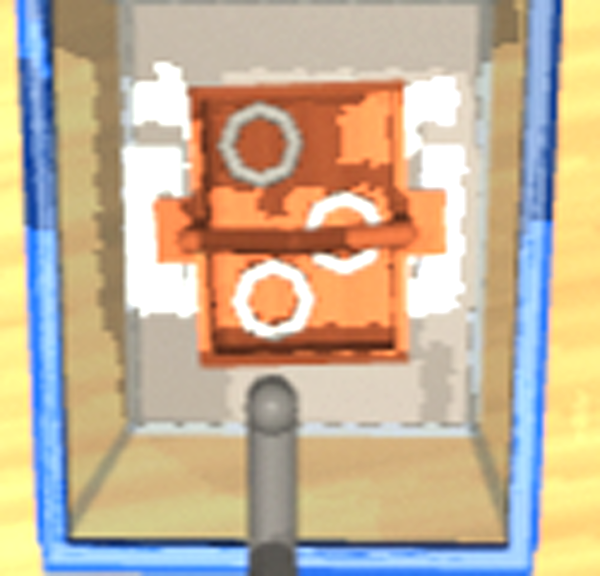

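Bail ends at crop (188,240) and (410,232), so the apex is at image px (322.3,169.2). The lip cap is at (316.7,204.4). Comparing the rod with its predicted pixels and locating the apex from both wrist views.

Run:
```python
from h import *
p=camera_params("wrist");p["T"]=np.load("pics/w3.npz")["T"]
print("cam z",p["T"][:3,3])
for n,q in(("lip",(.026,0,-.073)),("lipfront top",(.030,0,-.075)),("flange front bottom",(.015,0,0)),("flange front top",(.015,0,.006)),("handle top front",(.013,0,.066)),("handle top back",(-.013,0,.066)),("handle bot front",(.013,0,.006))):print(n,np.round(pix(p,rodpt(*q)),1))
im=cv2.imread("pics/w3.png");hsv=cv2.cvtColor(im,cv2.COLOR_BGR2HSV)
print([(y,hsv[y,316].tolist()) for y in list(range(196,206,2))+list(range(246,268,2))+list(range(280,300,3))+list(range(360,376,2))])
a=onz(p,(322.3,169.2),.076);l=onz(p,(260+188/4.8,120+240/4.8),.062);r=onz(p,(260+410/4.8,120+232/4.8),.062)
print("apex",a,"ends",l,r,"bail dir",np.degrees(np.arctan2(*(r-l)[:2][::-1]))if 0 else np.degrees(np.arctan2((r-l)[1],(r-l)[0])),np.linalg.norm(r-l))
p2=camera_params("wrist");p2["T"]=np.load("pics/w2.npz")["T"]
print("in w2 apex px",pix(p2,a))
im=cv2.imread("pics/w2.png");m=mask(im,(3,150,60),(16,255,255));b=[b for b in blobs(m,100)];print([(c,s) for c,s,_ in b if 240<c[0]<320 and c[1]<210])
```

```text
cam z [0.55907597 0.03116055 0.47791139]
lip [315.4 212.1]
lipfront top [315.4 205.3]
flange front bottom [315.6 269.7]
flange front top [315.6 274.7]
handle top front [315.9 364.2]
handle top back [315.8 442. ]
handle bot front [315.6 279.1]
[(196, [12, 74, 175]), (198, [16, 34, 98]), (200, [21, 25, 102]), (202, [22, 22, 127]), (204, [20, 19, 159]), (246, [25, 21, 72]), (248, [15, 21, 74]), (250, [17, 24, 75]), (252, [60, 21, 12]), (254, [0, 59, 13]), (256, [0, 18, 14]), (258, [15, 78, 13]), (260, [11, 208, 49]), (262, [11, 237, 98]), (264, [10, 235, 100]), (266, [11, 242, 97]), (280, [11, 240, 100]), (283, [11, 235, 100]), (286, [11, 232, 101]), (289, [11, 243, 102]), (292, [11, 240, 100]), (295, [11, 237, 99]), (298, [11, 237, 98]), (360, [11, 238, 151]), (362, [12, 252, 148]), (364, [11, 243, 148]), (366, [12, 246, 148]), (368, [13, 238, 230]), (370, [12, 240, 215]), (372, [15, 16, 31]), (374, [0, 15, 33])]
apex [0.59098888 0.01424449 0.076     ] ends [ 0.58803731 -0.0125414   0.062     ] [0.59605787 0.03965997 0.062     ] bail dir 81.26501036220363 0.05281393916852572
in w2 apex px [273.53117476 167.854308  ]
[([279.7, 164.1], [251, 134, 60, 61, 2095])]
```

View pics/crop2.png

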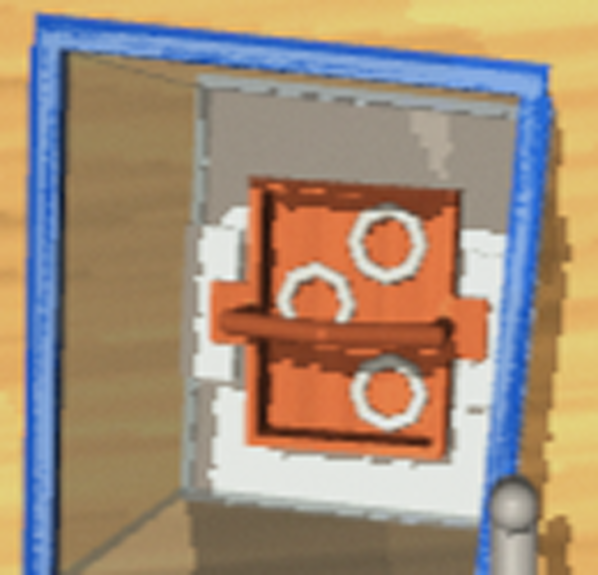

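I see my own sign slip in `rodpt`: the rod's origin is 17 mm below the TCP, not above. Fixing it and rechecking.

```bash
sed -i 's/-0.0172-z/0.0172-z/' h.py
python3 - <<'E'
from h import *
p=camera_params("wrist");p["T"]=np.load("pics/w3.npz")["T"]
for n,q in(("lip",(.026,0,-.073)),("flange front bottom",(.015,0,0)),("handle bot front",(.013,0,.006)),("handle top front",(.013,0,.066))):print(n,np.round(pix(p,rodpt(*q)),1))
p2=camera_params("wrist");p2["T"]=np.load("pics/w2.npz")["T"]
# apex: w2 bail mid (crop2 (335,326)/4.6) , w3 (322.3,169.2)
u2=(205+335/4.6,95+320/4.6);X=tri([ray(p,(322.3,169.2)),ray(p2,u2)]);print("apex tri",X,u2,pix(p2,X),pix(p,X))
s=rodpt(.013,0,-.081);print("seat",s,"lip",rodpt(.03,0,-.073),"low",rodpt(.013,0,-.089))
u=np.array([np.cos(np.radians(169)),np.sin(np.radians(169))]);print("tool x dir",u)
E
```

```text
lip [315.4 202.5]
flange front bottom [315.5 246.8]
handle bot front [315.5 253.9]
handle top front [315.7 306.1]
apex tri [0.5927883  0.01304686 0.05085486] (277.82608695652175, 164.56521739130437) [277.6868344  164.40692514] [322.15204564 169.05452001]
seat [0.61444303 0.00825224 0.21369243] lip [0.5978204  0.01185495 0.2216742 ] low [0.6143775  0.00789071 0.20570087]
tool x dir [-0.98162718  0.190809  ]
```

The predicted lip now matches (202.5 vs 204.4 px), with the rod about 2 mm behind the TCP along x. The apex is at (0.591, 0.014), basket yaw about −9°. The lip must drop into a narrow gap: bail ahead, and the flange just above and inside the rim behind. I'll go 2.5 mm forward, lower to just above the bail, and look.

```bash
python3 -m jog '[[[-0.05,0.01,-0.2,0,0],[0,0,-0.4,0,0],[0,0,-0.5,0,0],[0,0,-0.5,0,0],[0,0,-0.5,0,0],[0,0,-0.3,0,0],[0,0,-0.2,0,0],[0,0,0,0,0]]]'; python3 -m jog '[[[0,0,0,0,0],[0,0,0,0,0]]]'
python3 - <<'E'
from h import *
p=cam("wrist");im=camera("wrist");cv2.imwrite("pics/w4.png",im);np.savez("pics/w4.npz",T=p["T"])
print("seat",rodpt(.011,0,-.081),"lip px",pix(p,rodpt(.024,0,-.073)),"apex px",pix(p,[.591,.0142,.076]))
cv2.imwrite("pics/crop4.png",cv2.resize(im[70:250,215:415],None,fx=3.3,fy=3.3,interpolation=cv2.INTER_CUBIC))
E
```

```text
time: 10.15
ee_pos: [0.625, 0.0107, 0.1805]
tcp_rot: [-177.3, -0.1, 169.1]
wrist_force: [0.1, -0.0, -0.2]
opening: 0.021
grasp_force: 58.9
time: 10.35
ee_pos: [0.626, 0.0107, 0.1831]
tcp_rot: [-177.4, 0.1, 169.1]
wrist_force: [-0.2, 0.4, -0.7]
opening: 0.0208
grasp_force: 58.9
seat [0.61451    0.00835341 0.08486531] lip px [315.40786874 205.15037628] apex px [317.63800209 186.53615176]
```

View pics/crop4.png

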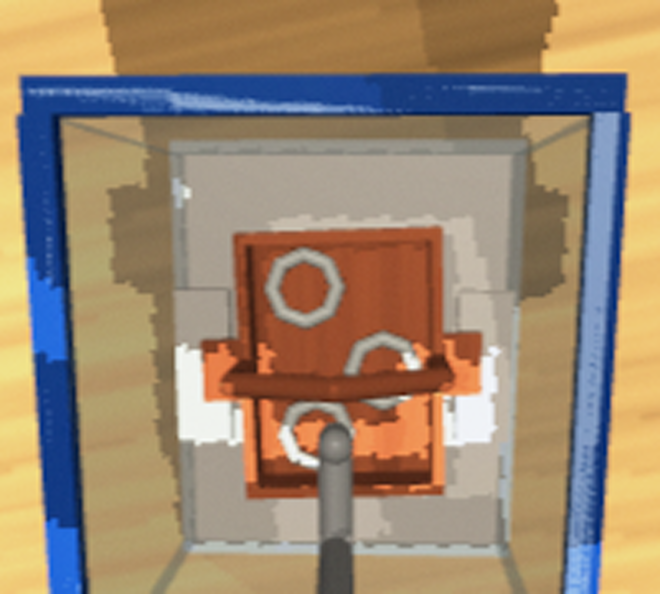

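The apex appears at image (317.1,187.0), as predicted, with the lip at (316.2,203.3) aligned sideways and about 3 mm of gap to the wire. Backing off 1.5 mm, lowering 23.5 mm, then moving forward 24.5 mm under the bail.

```bash
python3 -m jog '[[[0.03,-0.01,0,0,0],[0,0,-0.1,0,0],[0,0,-0.12,0,0],[0,0,-0.12,0,0],[0,0,-0.1,0,0],[0,0,-0.03,0,0],[0,0,0,0,0],[0,0,0,0,0]]]'; python3 -m jog '[[[-0.05,0.01,0,0,0],[-0.1,0.02,0,0,0],[-0.1,0.02,0,0,0],[-0.1,0.02,0,0,0],[-0.1,0.02,0,0,0],[-0.04,0.01,0,0,0],[0,0,0,0,0],[0,0,0,0,0]]]'
```

```text
time: 11.2
ee_pos: [0.627, 0.0102, 0.1585]
tcp_rot: [-177.4, 0.0, 169.1]
wrist_force: [0.0, 0.1, -0.9]
opening: 0.0208
grasp_force: 58.9
time: 12.0
ee_pos: [0.6026, 0.0152, 0.1584]
tcp_rot: [-177.4, 0.0, 169.1]
wrist_force: [-1.1, 0.0, -0.9]
opening: 0.021
grasp_force: 58.9
```

No contact on the way. Raising gently and checking the weight.

```bash
python3 -m jog '[[[0,0,0.06,0,0],[0,0,0.06,0,0],[0,0,0.06,0,0],[0,0,0.05,0,0],[0,0,0.05,0,0],[0,0,0.05,0,0],[0,0,0.05,0,0],[0,0,0.05,0,0]]]'; python3 -m jog '[[[0,0,0.05,0,0],[0,0,0.05,0,0],[0,0,0.05,0,0],[0,0,0,0,0],[0,0,0,0,0]]]'
python3 - <<'E'
from h import *
p=cam("wrist");im=camera("wrist");cv2.imwrite("pics/w5.png",im)
cv2.imwrite("pics/crop5.png",cv2.resize(im[70:250,215:415],None,fx=3,fy=3,interpolation=cv2.INTER_CUBIC))
E
```

```text
time: 12.8
ee_pos: [0.6024, 0.0152, 0.1799]
tcp_rot: [-177.4, 0.0, 169.1]
wrist_force: [-0.1, -0.5, -2.6]
opening: 0.0211
grasp_force: 58.7
time: 13.3
ee_pos: [0.6025, 0.0152, 0.1873]
tcp_rot: [-177.4, 0.0, 169.1]
wrist_force: [0.7, -0.6, -2.5]
opening: 0.0209
grasp_force: 58.7
```

View pics/crop5.png

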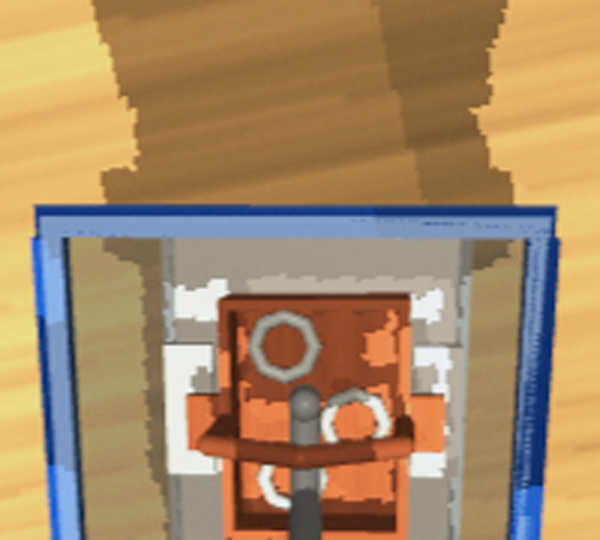

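The hook's lip is past the bail (crop (303,405), wire at row 455), and the wrist carries about 2.5 N: the basket is hung and level. Lifting straight up slowly.

```bash
python3 -m jog '[[[0,0,0.05,0,0],[0,0,0.1,0,0],[0,0,0.15,0,0],[0,0,0.2,0,0],[0,0,0.25,0,0],[0,0,0.25,0,0],[0,0,0.25,0,0],[0,0,0.25,0,0]]]'; python3 -m jog '[[[0,0,0.25,0,0],[0,0,0.25,0,0],[0,0,0.25,0,0],[0,0,0.25,0,0],[0,0,0.2,0,0],[0,0,0.15,0,0],[0,0,0.1,0,0],[0,0,0.05,0,0]]]';python3 -m jog '[[[0,0,0,0,0],[0,0,0,0,0],[0,0,0,0,0]]]'
```

```text
time: 14.15
ee_pos: [0.6025, 0.0152, 0.2638]
tcp_rot: [-177.4, 0.1, 169.1]
wrist_force: [0.3, 0.9, -2.9]
opening: 0.021
grasp_force: 58.7
time: 14.95
ee_pos: [0.6026, 0.0152, 0.3379]
tcp_rot: [-177.4, 0.1, 169.1]
wrist_force: [-1.2, 0.3, -3.0]
opening: 0.021
grasp_force: 58.7
time: 15.25
ee_pos: [0.6024, 0.0152, 0.3369]
tcp_rot: [-177.4, -0.0, 169.1]
wrist_force: [0.2, 0.4, -2.1]
opening: 0.0209
grasp_force: 58.7
```

```bash
python3 -m jog '[[[-0.015,0.05,0,0,0],[-0.03,0.1,0,0,0],[-0.04,0.15,0,0,0],[-0.055,0.2,0,0,0],[-0.055,0.2,0,0,0],[-0.055,0.2,0,0,0],[-0.055,0.2,0,0,0],[-0.055,0.2,0,0,0]]]'|sed -n 2,4p; python3 -m jog '[[[-0.055,0.2,0,0,0],[-0.055,0.2,0,0,0],[-0.055,0.2,0,0,0],[-0.055,0.2,0,0,0],[-0.055,0.2,0,0,0],[-0.055,0.2,0,0,0],[-0.055,0.2,0,0,0],[-0.055,0.2,0,0,0]]]'|sed -n 2,4p; python3 -m jog '[[[-0.055,0.2,0,0,0],[-0.055,0.2,0,0,0],[-0.055,0.2,0,0,0],[-0.055,0.2,0,0,0],[-0.055,0.2,0,0,0],[-0.055,0.2,0,0,0],[-0.055,0.2,0,0,0],[-0.055,0.2,0,0,0]]]'|sed -n 2,4p; python3 -m jog '[[[-0.055,0.2,0,0,0],[-0.055,0.2,0,0,0],[-0.055,0.2,0,0,0],[-0.055,0.2,0,0,0],[-0.055,0.2,0,0,0],[-0.055,0.2,0,0,0],[-0.055,0.15,0,0,0],[-0.04,0.1,0,0,0]]]'|sed -n 2,4p;python3 -m jog '[[[-0.02,0.1,0,0,0],[-0.01,0.05,0,0,0],[0,0,0,0,0],[0,0,0,0,0],[0,0,0,0,0],[0,0,0,0,0]]]'
python3 - <<'E'
from h import *
print(rodpt(.012,0,-.081),sensors.get_obs()["q"])
for n in("top","scene"):
    im=camera(n);cv2.imwrite(f"pics/{n}6.png",im);p=camera_params(n)
    X=rodpt(.012,0,-.078);print(n,pix(p,X),[(c,s) for c,s,_ in blobs(mask(im,(3,150,50),(16,255,255)),40) if abs(c[0]-pix(p,X)[0])<70])
E
```

```text
ee_pos: [0.5842, 0.0812, 0.3374]
tcp_rot: [-177.4, 0.0, 169.2]
wrist_force: [-0.6, 0.7, -3.4]
ee_pos: [0.5623, 0.161, 0.3373]
tcp_rot: [-177.4, 0.0, 169.1]
wrist_force: [-0.4, -0.1, -3.4]
ee_pos: [0.5403, 0.241, 0.3373]
tcp_rot: [-177.4, 0.0, 169.1]
wrist_force: [1.0, 0.3, -3.2]
ee_pos: [0.519, 0.3135, 0.3372]
tcp_rot: [-177.4, 0.0, 169.2]
wrist_force: [0.2, 0.6, -2.9]
time: 19.05
ee_pos: [0.5178, 0.3199, 0.3374]
tcp_rot: [-177.4, 0.0, 169.1]
wrist_force: [-0.9, 0.1, -2.6]
opening: 0.0212
grasp_force: 58.7
[0.50525274 0.31777227 0.23928787] [ 32.68830803  22.76717015  46.55964745 115.57975831  -1.93078714
  43.60795678]
top [195.63587439 233.94927274] [([197.9, 224.0], [194, 219, 11, 11, 49]), ([197.2, 238.1], [185, 225, 29, 24, 266])]
scene [402.76135045 302.8446929 ] [([399.4, 263.9], [391, 244, 21, 36, 418]), ([399.8, 322.3], [376, 300, 49, 42, 890]), ([387.6, 460.1], [368, 431, 48, 49, 1307]), ([403.1, 444.0], [397, 436, 13, 21, 71])]
```

The seat is over the tray centre and the basket is still hanging. Lowering to about 8 mm above the floor, then very slowly.

```bash
python3 -m jog '[[[0,0,-0.05,0,0],[0,0,-0.1,0,0],[0,0,-0.15,0,0],[0,0,-0.2,0,0],[0,0,-0.25,0,0],[0,0,-0.25,0,0],[0,0,-0.25,0,0],[0,0,-0.25,0,0]]]'|sed -n 2,4p; python3 -m jog '[[[0,0,-0.25,0,0],[0,0,-0.25,0,0],[0,0,-0.25,0,0],[0,0,-0.25,0,0],[0,0,-0.25,0,0],[0,0,-0.2,0,0],[0,0,-0.15,0,0],[0,0,-0.1,0,0]]]'|sed -n 2,4p; python3 -m jog '[[[0,0,-0.05,0,0],[0,0,0,0,0],[0,0,0,0,0],[0,0,-0.02,0,0],[0,0,-0.02,0,0],[0,0,-0.02,0,0],[0,0,-0.02,0,0],[0,0,-0.02,0,0]]]'|sed -n 2,4p; python3 -m jog '[[[0,0,-0.02,0,0],[0,0,-0.02,0,0],[0,0,-0.02,0,0],[0,0,-0.02,0,0],[0,0,-0.02,0,0],[0,0,-0.02,0,0],[0,0,-0.02,0,0],[0,0,-0.02,0,0]]]'|sed -n 2,4p
python3 -m jog '[[[0,0,0,0,0],[0,0,0,0,0]]]'
```

```text
ee_pos: [0.5176, 0.3201, 0.2613]
tcp_rot: [-177.4, 0.0, 169.1]
wrist_force: [-0.2, -0.2, -3.2]
ee_pos: [0.5176, 0.3201, 0.1766]
tcp_rot: [-177.3, 0.0, 169.1]
wrist_force: [0.6, 0.3, -3.0]
ee_pos: [0.5177, 0.3202, 0.1697]
tcp_rot: [-177.4, 0.0, 169.1]
wrist_force: [-0.5, 0.2, -2.7]
ee_pos: [0.5178, 0.3203, 0.162]
tcp_rot: [-177.4, 0.1, 169.1]
wrist_force: [1.0, 0.4, -1.6]
time: 22.55
ee_pos: [0.5177, 0.3201, 0.1619]
tcp_rot: [-177.4, 0.0, 169.1]
wrist_force: [-0.6, -0.3, -0.6]
opening: 0.0213
grasp_force: 59.0
```

The weight is off at TCP z ≈ 0.164, which matches the tray floor. Lowering the hook 10 mm more, backing out, then rising.

```bash
python3 -m jog '[[[0,0,-0.04,0,0],[0,0,-0.06,0,0],[0,0,-0.06,0,0],[0,0,-0.04,0,0],[0,0,0,0,0],[0,0,0,0,0]]]'; python3 -m jog '[[[0.05,-0.01,0,0,0],[0.1,-0.02,0,0,0],[0.1,-0.02,0,0,0],[0.1,-0.02,0,0,0],[0.1,-0.02,0,0,0],[0.1,-0.02,0,0,0],[0.15,-0.03,0,0,0],[0.1,-0.02,0,0,0]]]'; python3 -m jog '[[[0,0,0,0,0],[0,0,0.1,0,0],[0,0,0.2,0,0],[0,0,0.4,0,0],[0,0,0.6,0,0],[0,0,0.7,0,0],[0,0,0.5,0,0],[0,0,0.4,0,0]]]'
python3 - <<'E'
from h import *
for n in("top","scene"):
    im=camera(n);cv2.imwrite(f"pics/{n}7.png",im);p=camera_params(n)
    a=pix(p,[.506,.318,.016]);print(n,a,[(c,s) for c,s,_ in blobs(mask(im,(3,150,50),(16,255,255)),40) if abs(c[0]-a[0])<70])
    m=sum((k[2] for k in blobs(mask(im,(3,150,50),(16,255,255)),40) if np.hypot(*(np.array(k[0])-a))<25),np.zeros(im.shape[:2],bool))
    ys,xs=np.nonzero(m);P=np.array([onz(p,q,.027)[:2] for q in zip(xs,ys)],np.float32);print(cv2.minAreaRect(P))
E
```

```text
time: 23.15
ee_pos: [0.5177, 0.3202, 0.1518]
tcp_rot: [-177.4, 0.0, 169.1]
wrist_force: [0.7, -0.9, -1.2]
opening: 0.0209
grasp_force: 59.1
time: 23.95
ee_pos: [0.5585, 0.312, 0.1517]
tcp_rot: [-177.4, 0.0, 169.1]
wrist_force: [-0.3, -0.0, -1.1]
opening: 0.0213
grasp_force: 59.1
time: 24.75
ee_pos: [0.5574, 0.3123, 0.3001]
tcp_rot: [-177.5, 0.2, 169.2]
wrist_force: [0.7, -0.2, -0.6]
opening: 0.0207
grasp_force: 59.1
top [216.97701267 243.06347245] [([214.5, 242.0], [204, 231, 23, 22, 181])]
((0.511049211025238, 0.32161587476730347), (0.06313683092594147, 0.06379348039627075), 8.646259307861328)
scene [391.55799885 375.30393877] [([373.5, 284.4], [366, 264, 20, 36, 380]), ([390.7, 377.3], [372, 356, 41, 39, 515]), ([387.6, 459.9], [368, 431, 48, 49, 1312]), ([403.4, 443.8], [398, 437, 12, 17, 68])]
((0.5118623375892639, 0.31894651055336), (0.07773716002702713, 0.06942234933376312), 83.30809020996094)
```

Both views put the basket standing at about (0.511, 0.320) in the tray, clear of the hook. Returning to the stand with a −162.7° turn, over the tank.

```bash
python3 -m jog '[[[0,-0.1,0.2,-1,0],[0,-0.3,0.2,-1,0],[0,-0.36,0.2,-1,0],[-0.02,-0.36,0,-1,0],[-0.02,-0.36,0,-1,0],[-0.02,-0.36,0,-1,0],[-0.02,-0.36,0,-1,0],[-0.02,-0.36,0,-1,0]]]'|sed -n 1,4p; python3 -m jog '[[[-0.02,-0.36,0,-1,0],[-0.02,-0.36,0,-1,0],[-0.02,-0.36,0,-1,0],[-0.02,-0.36,0,-1,0],[-0.02,-0.36,0,-1,0],[-0.02,-0.36,0,-1,0],[-0.02,-0.36,0,-1,0],[-0.02,-0.36,0,-1,0]]]'|sed -n 1,4p; python3 -m jog '[[[-0.02,-0.36,0,-1,0],[-0.02,-0.36,0,-1,0],[-0.02,-0.36,0,-1,0],[-0.02,-0.36,0,-1,0],[-0.02,-0.36,0,-1,0],[-0.02,-0.36,0,-1,0],[-0.02,-0.36,0,-1,0],[-0.02,-0.36,0,-1,0]]]'|sed -n 1,4p; python3 -m jog '[[[0,-0.36,0,-1,0],[0,-0.36,0,-1,0],[0,-0.36,0,-1,0],[0,-0.36,0,-1,0],[0,-0.36,0,-1,0],[0,-0.36,0,-1,0],[0,-0.36,0,-1,0],[0,-0.36,0,-1,0]]]'|sed -n 1,4p; python3 -m jog '[[[0,-0.3,0,-0.54,0],[0,-0.1,0,0,0],[0,0,0,0,0],[0,0,0,0,0]]]'
python3 - <<'E'
from h import *
o=sensors.get_obs();print(o["ee_pos"],o["tcp_rot"])
R=Ro.from_euler("xyz",o["tcp_rot"],degrees=True).as_matrix()
for z in(-.089,-.06,-.03,0):
    off=R@np.array([0,0,.0172-z]);t=np.array([.5329,-.2683])-off[:2]
    print("rod z",z,"at fork: TCP xy wanted",t,"TCP z",.106-off[2])
E
```

```text
time: 25.65
ee_pos: [0.5524, 0.1836, 0.326]
tcp_rot: [-177.3, 0.0, 128.9]
wrist_force: [0.3, -0.0, -1.2]
time: 26.45
ee_pos: [0.5444, 0.0396, 0.326]
tcp_rot: [-177.3, 0.0, 88.9]
wrist_force: [-0.0, -1.3, -1.5]
time: 27.25
ee_pos: [0.5364, -0.1044, 0.326]
tcp_rot: [-177.3, 0.1, 48.9]
wrist_force: [-0.1, 0.2, -1.3]
time: 28.05
ee_pos: [0.5366, -0.2483, 0.326]
tcp_rot: [-177.3, 0.1, 8.9]
wrist_force: [0.8, -0.1, -1.2]
time: 28.45
ee_pos: [0.5368, -0.2673, 0.3268]
tcp_rot: [-177.4, 0.0, 6.5]
wrist_force: [0.8, 0.1, -0.4]
opening: 0.0208
grasp_force: 59.0
[ 0.53680323 -0.26731233  0.32677779] [-1.77352442e+02  3.22463606e-02  6.52172270e+00]
rod z -0.089 at fork: TCP xy wanted [ 0.5335165  -0.27316708] TCP z 0.2120866223679668
rod z -0.06 at fork: TCP xy wanted [ 0.53334815 -0.27183803] TCP z 0.18311758236164818
rod z -0.03 at fork: TCP xy wanted [ 0.533174   -0.27046315] TCP z 0.1531496099413186
rod z 0 at fork: TCP xy wanted [ 0.53299985 -0.26908827] TCP z 0.12318163752098897
```

```bash
python3 -m jog '[[[-0.06,-0.12,-0.1,0,0],[0,0,-0.4,0,0],[0,0,-0.5,0,0],[0,0,-0.5,0,0],[0,0,-0.3,0,0],[0,0,-0.2,0,0],[0,0,0,0,0],[0,0,0,0,0]]]'
python3 - <<'E'
from h import *
p=camera_params("scene");im=camera("scene")
for q in((0,0,-.089),(.026,0,-.073),(0,0,0)):print(rodpt(*q),pix(p,rodpt(*q)))
E
```

```text
time: 29.25
ee_pos: [0.5338, -0.2737, 0.2275]
tcp_rot: [-177.4, 0.0, 6.5]
wrist_force: [0.2, 0.2, -0.4]
opening: 0.0206
grasp_force: 59.0
[ 0.53349323 -0.26906774  0.12181944] [260.41982129 175.13460958]
[ 0.5594001  -0.26686466  0.13781883] [250.49601435 173.4505182 ]
[ 0.53389119 -0.27306433  0.21072877] [256.55980483 144.73656424]
```

```bash
python3 -m jog '[[[0,0.02,-0.15,0,0],[0,0.01,-0.25,0,0],[0,0.01,-0.25,0,0],[0,0.01,-0.25,0,0],[0,0.01,-0.25,0,0],[0,0.01,-0.25,0,0],[0,0.01,-0.2,0,0],[0,0,0,0,0]]]';  python3 -m jog '[[[0,0.01,-0.15,0,0],[0,0.01,-0.08,0,0],[0,0,-0.04,0,0],[0,0,-0.03,0,0],[0,0,0,0,0],[0,0,0,0,0]]]'
```

```text
time: 30.1
ee_pos: [0.5332, -0.2694, 0.1451]
tcp_rot: [-177.3, 0.1, 6.4]
wrist_force: [-0.7, -0.1, -1.5]
opening: 0.0205
grasp_force: 59.0
time: 30.7
ee_pos: [0.5338, -0.2689, 0.1321]
tcp_rot: [-177.4, 0.0, 6.4]
wrist_force: [0.7, -0.3, -1.3]
opening: 0.0211
grasp_force: 59.0
```

```bash
python3 -m jog '[[[0,0,-0.02,0,0],[0,0,-0.02,0,0],[0,0,-0.02,0,0],[0,0,-0.02,0,0],[0,0,0,0,0],[0,0,0,0,0]]]'
```

```text
time: 31.3
ee_pos: [0.5337, -0.2688, 0.1278]
tcp_rot: [-177.4, 0.0, 6.4]
wrist_force: [-0.5, 0.1, 0.1]
opening: 0.0207
grasp_force: 59.1
```

Contact: the rod's weight is off the wrist. Opening gently, then fully.

```bash
python3 -m jog '[[[0,0,-0.01,0,0],[0,0,0,0,0.3],[0,0,0,0,0.3],[0,0,0,0,0.4],[0,0,0,0,0.6],[0,0,0,0,0.8],[0,0,0,0,1],[0,0,0,0,1]]]'; python3 -m jog '[[[0,0,0,0,1],[0,0,0,0,1],[0,0,0,0,1]]]'
```

```text
time: 32.1
ee_pos: [0.5337, -0.2688, 0.1273]
tcp_rot: [-177.4, 0.0, 6.4]
wrist_force: [0.1, 0.4, -0.7]
opening: 0.0854
grasp_force: 0.0
time: 32.4
ee_pos: [0.5337, -0.2688, 0.1273]
tcp_rot: [-177.4, 0.0, 6.4]
wrist_force: [-0.5, 0.3, -0.7]
opening: 0.0854
grasp_force: 0.0
```

```bash
python3 -m jog '[[[0,0,0.1,0,1],[0,0,0.2,0,1],[0,0,0.4,0,1],[0,0,0.6,0,1],[0,0,0.6,0,1],[0,0,0.6,0,1],[0,0,0.6,0,1],[0,0,0.2,0,1]]]'; python3 -m jog '[[[-0.5,-0.3,0.2,0,1],[-0.8,-0.5,0.2,0,1],[-0.8,-0.5,0,0,1],[-0.8,-0.5,0,0,1],[-0.8,-0.5,0,0,1],[-0.5,-0.3,0,0,1],[0,0,0,0,1],[0,0,0,0,1]]]'
python3 - <<'E'
from h import *
for n in("scene","top"):
    im=camera(n);cv2.imwrite(f"pics/{n}9.png",im);a=cv2.imread(f"pics/{n}0.png")
    f=lambda i:[(c,s) for c,s,_ in blobs(mask(i,(3,170,80),(16,255,255)),30)]
    print(n,"before",f(a));print("after",f(im))
    d=cv2.absdiff(a,im).max(2);d=cv2.morphologyEx((d>40).astype(np.uint8),cv2.MORPH_OPEN,np.ones((3,3)));print("diff",[(c,s) for c,s,_ in blobs(d,15)])
E
```

```text
time: 33.2
ee_pos: [0.534, -0.2689, 0.2967]
tcp_rot: [-177.5, -0.2, 6.4]
wrist_force: [1.0, 0.3, -0.8]
opening: 0.0853
grasp_force: 0.0
time: 34.0
ee_pos: [0.3234, -0.399, 0.3132]
tcp_rot: [-177.4, -0.0, 6.3]
wrist_force: [-0.0, 0.7, 0.3]
opening: 0.0854
grasp_force: 0.0
scene before [([260.4, 166.8], [254, 155, 13, 25, 248]), ([237.8, 346.8], [214, 323, 47, 44, 862]), ([386.7, 463.3], [371, 432, 44, 48, 614])]
after [([260.2, 166.9], [254, 155, 13, 25, 249]), ([237.7, 346.7], [214, 323, 47, 44, 856]), ([388.9, 374.0], [383, 370, 13, 9, 41]), ([386.8, 463.3], [371, 432, 44, 48, 609])]
diff [([309.6, 20.3], [290, 0, 39, 55, 1084]), ([339.2, 20.2], [330, 0, 20, 49, 645]), ([448.0, 5.0], [447, 0, 3, 11, 33]), ([472.5, 5.0], [470, 0, 7, 12, 44]), ([512.1, 7.1], [505, 0, 20, 20, 196]), ([545.7, 3.1], [543, 0, 6, 8, 39]), ([531.9, 36.4], [523, 29, 19, 20, 175]), ([501.5, 41.0], [495, 39, 14, 5, 51]), ([526.3, 63.8], [516, 57, 17, 15, 138]), ([516.2, 81.8], [510, 78, 12, 8, 58]), ([424.7, 130.8], [345, 96, 130, 71, 3502]), ([471.3, 99.8], [468, 97, 7, 7, 34]), ([520.2, 117.3], [518, 116, 5,
[... 1400 characters left out ...]
6, 36]), ([210.1, 249.1], [207, 246, 7, 7, 39])]
diff [([318.7, 215.8], [307, 202, 25, 27, 461]), ([215.8, 242.7], [203, 230, 26, 26, 492]), ([488.5, 358.1], [362, 279, 232, 149, 10746]), ([536.0, 410.7], [399, 312, 241, 168, 15845]), ([448.7, 336.2], [445, 333, 9, 8, 45]), ([439.7, 339.6], [436, 336, 8, 8, 41]), ([329.9, 379.3], [299, 353, 61, 61, 1223]), ([296.9, 365.3], [293, 362, 8, 7, 36]), ([279.3, 423.2], [244, 371, 73, 109, 3252]), ([301.1, 374.1], [297, 371, 9, 7, 42]), ([635.4, 396.2], [630, 389, 10, 14, 99]), ([342.1, 430.9], [316, 401, 50, 71, 1525]), ([394.8, 432.3], [390, 425, 14, 19, 112]), ([590.9, 467.1], [501, 443, 139, 37, 2676]), ([386.5, 468.3], [373, 452, 30, 28, 598])]
```

The rod handle is back at its original pixels in both views. Apart from the arm and its shadow, the only changes are the emptied tank and the basket in the tray. Handing in.

```bash
python3 -c "
from workcell import ticket
print(ticket.job_done())"
```

```text
the job is handed in; nothing more can be done
None
```

The basket stands in the drip tray, the orange-handled rod hangs back in its stand slot with the gripper clear of it, and the job was handed in after about 34 s with nothing else on the bench seen to have moved.

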